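# Release the hidden seat catch by feel

## Task

The catch of this wash-seat base sits behind a slot you cannot see, somewhere along the face under its front overhang. Take the L-shaped release key from its stand, feel along that face with the key's rod until it drops into the slot, and push the catch fully home, so that the green pin on top stands right up. Then draw the key out and put it back upright in its stand the way it was, leaving the other things on the bench alone.

Things in the scene. Friction and masses are not known exactly. Their poses are not given: they have to be found in the camera images.
- unit: white wash-seat base, fixed, 300 mm wide (y), black fan housing and cream tank on top. Origin: bench level, middle of the hidden black face: upright, flat, the plane x = 0, 280 mm wide, 0 to 85 mm high, looking to -x (towards the robot); +x into the unit, y along the face, z up. Behind x = 30 mm the body is 115 mm high, with the housing and tank up to 165 mm. The green pin is 12 mm thick
- roof_edge (a point): middle of the top front edge of the unit's white roof, which hides the face: it overhangs the face by 45 mm (unit x = -45 to 0), is 300 mm wide and 15 mm thick, underside 85 mm and top 100 mm above the bench; a 10 mm thick skirt closes it down to the bench at each end (unit y = 140 to 150 mm either side)
- slot_line (a point): point on the hidden face at unit y = 0, 55 mm above the bench. The face has one upright slot, 17 mm wide (y), 26 mm high, 30 mm deep into the unit, its centre 55 mm above the bench and at an unknown place along y, within 45 mm either side of this point; the rest of the face is flat
- release (a joint): travel of the catch inside the slot (m): 0 = out, its front 12 mm behind the face; 0.016 = pushed fully home, its front 28 mm behind the face. It slides straight in (unit +x), takes about 4 N and stays where it is pushed. The green pin on the unit's top (unit x = 50, y = 115 mm), flush at 0, rises by the same travel
- key_grip (a point): centre of the upright orange handle of the loose L-shaped steel key (about 250 g); handle 65 mm high, 28 mm (x) by 24 mm (y). z up, x along the rod. A 14 mm square shank runs down to 92.5 mm below this point; from its foot a round rod, 12 mm thick with a round end, points to +x, its tip 100 mm ahead of this point, its axis 86.5 mm below it
- key_tip (a point): end point of the key's rod, on the rod's axis; same axes as key_grip
- stand: blue key stand, fixed: a trough 145 mm long (x), 60 mm wide. Origin: bench level, under the key's shank; +x is the way the rod points in it. The key stands on its floor, 8 mm above the bench, shank and rod between two walls 19 mm apart, 36 mm high, flared out above that to 52 mm; back wall at x = -12 mm, front end open. The key starts in it, its handle's centre 100.5 mm above the bench
- tray: green open parts tray, 150 x 110 x 35 mm, loose; origin: centre of its underside. Bystander
- bottle: capped bottle of cleaner with a blue cap, 66 mm wide, 170 mm high, loose; origin: centre of its underside. Bystander
- wand: white spray-nozzle wand lying down, about 160 mm long (x), 32 mm high, loose; origin: underside, near its middle. Bystander
Not all that is in view belongs to the job. Of the things like the part that bears key_grip, leave any that is black, red or white; of the rest the larger one is meant.

How it is judged:
By the outcome, as a careful person would: the job done as asked, in the order asked, and still so for the second after the job is handed in, with the robot touching nothing.
It also fails if it takes over 72 s, if anything falls off the work surface, if the arm or the gripper's body presses on something with over 40 N, if the wrist force passes 120 N, or if a joint passes its speed limit or range.

## Robot

A 6-joint arm with a two-finger parallel gripper is mounted at the origin on the work surface. World frame = base frame: x ahead of the robot, y to its left, z up, the work surface at z = 0. Lengths are in m, angles in rad, forces in N, time in s.
With the tool pointing down it reaches from about 0.275 to 0.825 m from the base axis. Payload 4.9 kg.
Tool frame: the origin (TCP) lies midway between the tips of the shut fingers; the grasp point (between the pads) lies 19 mm behind it (grip_point_offset is the distance from the TCP to the grasp point, in m); z points along the fingers, x is the direction in which the jaws open and shut, and the axes are right-handed (so a half turn about z gives the same grasp; the last joint's range is limited). The gripper opens to 85 mm and grips with 20 to 120 N. Pads are 22 mm wide; open, the fingers measure 114 mm over their backs; the gripper's body (76 mm by 85 mm) begins 54 mm behind the grasp point. The pads swing forward as they close: fully open they stand 13 mm farther back than shut.
Start: joints at [1.167, 0.326, -0.193, 1.052, 0, 1.437], TCP at [0.147, 0.53, 0.231] pointing down, gripper open.
Joint ranges: [-2.65, 2.65], [-0.97, 1.79], [-1.3, 1.35], [-1.93, 2.1], [-1.47, 1.37], [-3.14, 3.14]. Speed limits (rad/s): [2.57, 2.57, 3.14, 3.14, 3.14, 3.14].

## Interface

Orientations are given as a rotation vector (axis times angle).
In Python, from cell import * gives the robot as it stands. Calls block until the motion is done:
- movep(position, orientation): joint-space move of the TCP to a pose.
- move_l(position, velocity=0.15, rot=None, until_force=None): straight line of the TCP; rot=None keeps the orientation; velocity is the mean speed in m/s. With until_force (N) it stops when the force on the tool has changed by that much, and returns True; else False.
- set_joints(angles): joint-space move.
- let_go() and grab(newtons=None): open the fingers fully, or close them until they stop; newtons is the grip in N (None keeps the last).
- sleep(seconds).
- ik(position, orientation): joint angles nearest the present ones, or None.
- get_state(): the state.
- grab_frame(name): name is "scene" or "top" or "wrist"; returns a dict with "img" (400x640x3 uint8, red, green, blue), "fx", "fy", "cx", "cy" (pixels), "cam_to_world" (4x4, takes a point from camera to world coordinates); the wrist camera has in their place "T_tool_cam" (4x4, takes a point from camera to tool coordinates, whose origin is the TCP and whose axes are the tool frame's). Camera axes: x right, y down, z forward; pixel columns grow to the right and rows downward; lengths in m; the calibration is good to about 2 mm. A picture is of the moment at which its call begins: read the wrist's pose just before it. There is no depth.
A pose or a line that the arm cannot do raises MotionError and nothing moves.
- sign_off(): hands the job in, once; it reports no verdict.
Trained networks look in the newest picture that a camera, given by its name, has taken for a name from the list of things; names that differ only in an ending like _2 or _b are one class to them, and where a whole thing is asked for, a point or a joint stands for the part that bears it (a point fixed in the world has none). Each returns a list of dicts, best first, with "score" (0 to 1); they miss things now and then, are a little off and sometimes report something else, mostly with a low value. They report only what shows in the picture. A call takes as long as a camera call. They do not tell look-alikes from the thing itself.
- spot_in(camera, name): "centre" ([column, row] in pixels, amid what is visible of it).
- silhouettes(camera, name): "mask" (400x640 bool, what is visible of it) and "centre" ([column, row] in pixels, amid what is visible of it).
- tip_of(camera, name): "centre" ([column, row] in pixels: a listed point, or the origin of a listed thing).
The state is a dict: "clock": time; "q": joint angles; "joint_velocities": joint speeds; "tau": joint torques, N m; "position": TCP position; "eef_rot": TCP orientation; "contact_force": force on the tool from outside, world axes, zero at the start; "wrist_torque": the same for the moment, N m; "finger_gap": opening from 0.0 (shut) to 1.0 (fully open).
Only numpy, scipy, OpenCV 4.12 (cv2) and the standard library are available. Lean on these libraries where they do the work, as an engineer would, in place of code of your own. Each camera call takes 0.05 s, during which the arm holds its last target.

## Working session

There is one attempt and no reset: what is moved stays moved. The work goes in short steps, each a Python script; the robot and the scene stay as the last script left them, time stands still between calls to the robot, and variables do not carry over. Pictures are saved under pics/ and viewed, and the job is handed in when it is done.

```bash
mkdir -p pics; ls
cat > h.py <<'E'
from cell import *
import numpy as np, cv2
from scipy.spatial.transform import Rotation as R
def save(name,f,crop=None,s=1):
    im=f["img"]
    if crop: im=im[crop[1]:crop[3],crop[0]:crop[2]]
    im=cv2.resize(im,None,fx=s,fy=s,interpolation=cv2.INTER_CUBIC)
    cv2.imwrite("pics/"+name+".png",im[:,:,::-1])
def ray(f,px,z,T=None):
    T=np.array(f["cam_to_world"]) if T is None else T
    d=np.array([(px[0]-f["cx"])/f["fx"],(px[1]-f["cy"])/f["fy"],1.])
    d=T[:3,:3]@d; o=T[:3,3]
    return o+d*(z-o[2])/d[2]
def proj(f,p,T=None):
    T=np.array(f["cam_to_world"]) if T is None else T
    c=np.linalg.inv(T)@np.append(p,1)
    return np.array([f["fx"]*c[0]/c[2]+f["cx"],f["fy"]*c[1]/c[2]+f["cy"]])
E
python3 - <<'E'
from h import *
for c in ["scene","top","wrist"]:
    f=grab_frame(c); save(c+"0",f)
    if c!="wrist": print(c,np.round(f["cam_to_world"],3).tolist(),f["fx"])
    for n in ["unit","roof_edge","slot_line","key_grip","key_tip","stand","tray","bottle","wand"]:
        r=tip_of(c,n)
        print(c,n,[(np.round(x["centre"],1).tolist(),round(x["score"],2)) for x in r[:4]])
print(get_state())
E
```

```text
pics
scene [[0.684, 0.391, -0.616, 1.139], [0.729, -0.351, 0.588, -0.635], [0.013, -0.851, -0.525, 0.647], [0.0, 0.0, 0.0, 1.0]] 424.9376270045676
scene unit [([357.2, 260.9], 0.87)]
scene roof_edge [([344.9, 218.7], 0.96)]
scene slot_line [([359.0, 241.2], 0.97)]
scene key_grip [([127.3, 228.0], 0.86), ([163.3, 276.4], 0.78), ([215.4, 252.5], 0.65), ([257.0, 249.0], 0.57)]
scene key_tip [([179.6, 344.5], 0.91), ([161.2, 280.8], 0.91), ([248.7, 307.2], 0.88), ([271.6, 255.0], 0.66)]
scene stand [([224.5, 289.1], 0.63), ([452.2, 218.7], 0.5)]
scene tray [([396.5, 188.7], 0.88), ([450.3, 215.7], 0.41)]
scene bottle [([451.4, 215.0], 0.82)]
scene wand [([263.1, 369.8], 0.64)]
top [[-0.008, -0.995, 0.1, 0.388], [-1.0, 0.008, -0.002, -0.033], [0.001, -0.1, -0.995, 1.138], [0.0, 0.0, 0.0, 1.0]] 412.5284344469943
top unit [([322.7, 160.4], 0.92)]
top roof_edge [([322.5, 165.9], 0.98)]
top slot_line []
top key_grip [([479.5, 287.3], 0.79), ([432.0, 204.7], 0.73), ([482.0, 208.0], 0.7), ([430.1, 250.2], 0.47)]
top key_tip [([461.3, 244.8], 0.84), ([480.0, 176.0], 0.68), ([369.9, 208.6], 0.63)
[... 326 characters left out ...]
 wand []
{'clock': 1.5, 'q': array([ 1.16678641e+00,  3.26225319e-01, -1.92573131e-01,  1.05197468e+00,
        9.20978948e-06,  1.43659438e+00]), 'joint_velocities': array([-1.03201027e-03,  2.47492645e-05,  1.16146507e-03,  1.13125877e-03,
        3.52798529e-04,  8.00146058e-04]), 'tau': array([ 9.92704577e-05, -4.43325734e+01,  2.62754345e+01,  1.20391120e-03,
       -1.47496094e-04, -7.99161739e-06]), 'position': array([0.146604  , 0.53014363, 0.23127725]), 'eef_rot': array([-2.50001567e+00, -1.90247307e+00, -2.45418342e-05]), 'contact_force': array([-0.44128876,  0.18585771,  0.38911423]), 'wrist_torque': array([-0.03064951, -0.0013768 , -0.00714871]), 'finger_gap': 1.0003514443253625}
```

View pics/scene0.png

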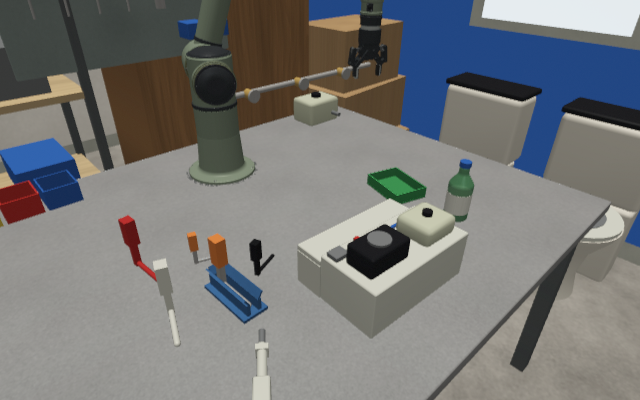

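View pics/top0.png

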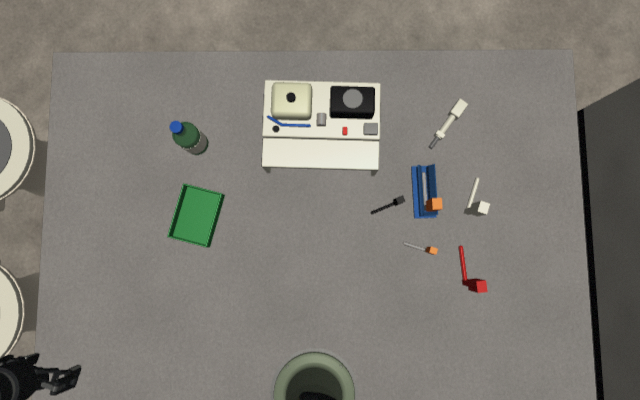

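Key look-alikes in the scene picture: red (130,232), white (163,276), small orange (193,243), black (256,250), large orange in the blue stand (217,252). Black, red and white are ruled out, and of the two orange ones the larger, in the stand, is meant. I'll confirm that in a crop.

Run:
```python
from h import *
f=grab_frame("scene"); save("scene1",f,(110,200,290,340),4)
t=grab_frame("top"); save("top1",t,(240,60,500,270),3)
print("roof",ray(t,(322.5,165.9),.1), ray(f,(344.9,218.7),.1))
for px in [(432,204.7)]: print("grip top",ray(t,px,.1005))
print("grip scene",ray(f,(215.4,252.5),.1005))
for px in [(423,210.5)]: print("stand",ray(t,px,0),ray(f,(224.5,289.1),0))
for n in ["unit","stand"]:
    for s in silhouettes("top",n)[:2]:
        m=s["mask"].astype(np.uint8); c,_=cv2.findContours(m,0,2); c=max(c,key=cv2.contourArea)
        print(n,s["score"],s["centre"],cv2.boxPoints(cv2.minAreaRect(c)).tolist())
```

```text
roof [ 0.58968546 -0.02723838  0.1       ] [ 0.58372588 -0.02266473  0.1       ]
grip top [ 0.48791105 -0.30321143  0.1005    ]
grip scene [ 0.49267477 -0.31220617  0.1005    ]
stand [ 0.48168341 -0.30395887  0.        ] [ 0.49867192 -0.30641416  0.        ]
unit 0.86 [324.0, 125.6] [[260.908203125, 171.85494995117188], [263.100830078125, 79.7643051147461], [380.36767578125, 82.55636596679688], [378.175048828125, 174.64700317382812]]
stand 0.89 [420.5, 189.5] [[410.2369689941406, 165.40989685058594], [434.5416564941406, 163.93687438964844], [437.7640075683594, 217.10520935058594], [413.4593200683594, 218.57823181152344]]
stand 0.26 [190.0, 138.2] [[162.52001953125, 133.63999938964844], [177.4000244140625, 113.80000305175781], [213.08001708984375, 140.5600128173828], [198.20001220703125, 160.40000915527344]]
```

View pics/scene1.png

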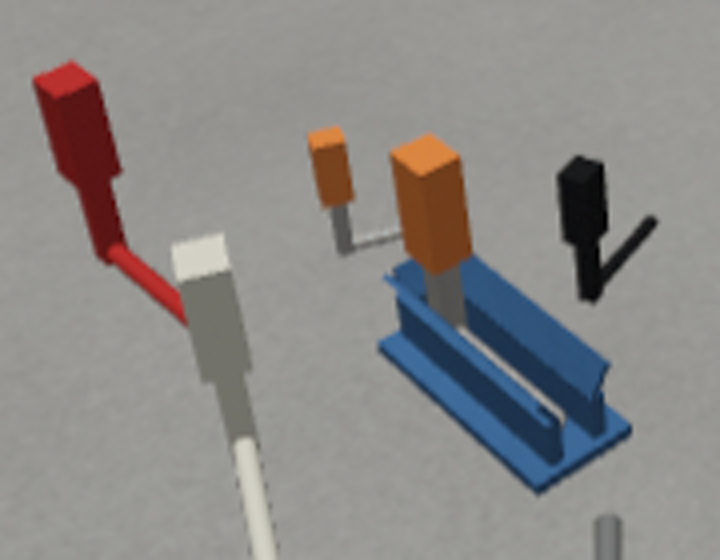

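View pics/top1.png

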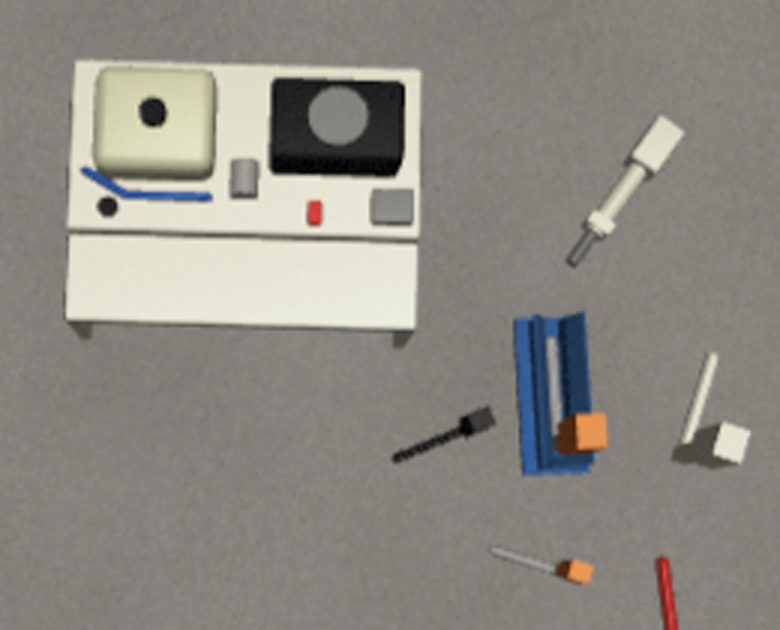

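Confirmed: the large orange key in the stand is the one, at scene (217,251) and top (432,205). Next I move above the stand for a wrist view.

```bash
cat >> h.py <<'E'
def rv(yaw,flip=1):
    # tool z down; tool x along flip * (y axis of frame rotated by yaw)
    x=flip*np.array([-np.sin(yaw),np.cos(yaw),0]); z=np.array([0,0,-1.]); y=np.cross(z,x)
    return R.from_matrix(np.column_stack([x,y,z])).as_rotvec()
def toolT(s):
    T=np.eye(4);T[:3,:3]=R.from_rotvec(s["eef_rot"]).as_matrix();T[:3,3]=s["position"];return T
def wrist():
    s=get_state(); f=grab_frame("wrist"); f["cam_to_world"]=toolT(s)@np.array(f["T_tool_cam"]); return f
E
python3 - <<'E'
from h import *
for fl in (1,-1):
    print(fl,ik([0.45,-0.305,0.27],rv(0.06,fl)), ik([0.60,-0.03,0.16],rv(-0.02,fl)))
f=grab_frame("wrist");print(np.round(f["T_tool_cam"],3).tolist(),f["fx"])
E
```

```text
1 [-0.73146074  0.29178117 -0.14060249  1.13841266  0.         -0.79146074] [-0.17278058  0.47219072 -0.15995228  0.93865333  0.         -0.15278058]
-1 [-0.73146074  0.29178117 -0.14060249  1.13841266  0.          2.35013191] [-1.72780585e-01  4.72190719e-01 -1.59952279e-01  9.38653329e-01
  4.44089210e-16  2.98881207e+00]
[[1.0, 0.0, -0.0, -0.0], [-0.0, 0.958, 0.285, -0.073], [0.0, -0.285, 0.958, -0.142], [0.0, 0.0, 0.0, 1.0]] 287.4865435345011
```

Run:
```python
from h import *
movep([0.50,-0.03,0.33],rv(-0.02)); print(get_state()["clock"])
f=wrist(); save("w_unit",f)
for n in ["roof_edge","unit"]:
    for r in tip_of("wrist",n)[:2]: print(n,r["centre"],r["score"],ray(f,r["centre"],.1 if n=="roof_edge" else 0))
movep([0.46,-0.305,0.30],rv(0.06)); print(get_state()["clock"])
f=wrist(); save("w_stand",f)
for n,z in [("key_grip",.1005),("key_tip",.014),("stand",0)]:
    for r in tip_of("wrist",n)[:3]: print(n,r["centre"],r["score"],ray(f,r["centre"],z))
np.save("wst.npy",f,allow_pickle=True)
print(get_state()["contact_force"])
```

```text
4.1333
roof_edge [325.6, 231.4] 0.77 [ 0.58527349 -0.02158788  0.1       ]
unit [325.2, 233.6] 0.76 [ 0.63198721 -0.02057991  0.        ]
5.3667
key_grip [219.2, 186.1] 0.98 [ 0.48026593 -0.42506134  0.1005    ]
key_grip [317.4, 196.2] 0.9 [ 0.48577983 -0.30437892  0.1005    ]
key_grip [320.2, 99.8] 0.78 [ 0.37300568 -0.30796405  0.1005    ]
key_tip [217.4, 226.5] 0.95 [ 0.57071337 -0.45988328  0.014     ]
key_tip [254.3, 107.6] 0.84 [ 0.38547672 -0.4004688   0.014     ]
key_tip [360.5, 123.5] 0.78 [ 0.39802278 -0.24776476  0.014     ]
stand [313.4, 182.0] 0.94 [ 0.49178929 -0.31077109  0.        ]
[-0.0146759  -0.37049209 -0.24200752]
```

View pics/w_unit.png

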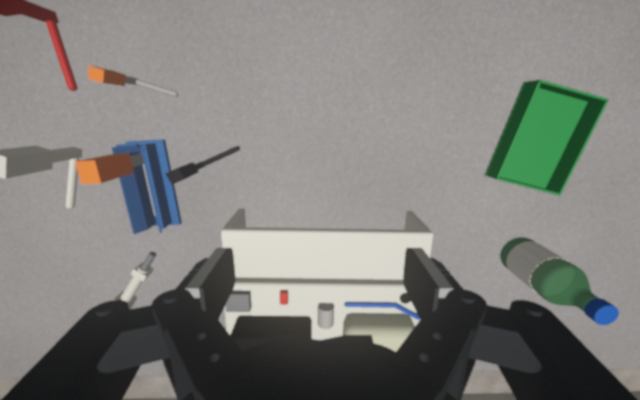

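View pics/w_stand.png

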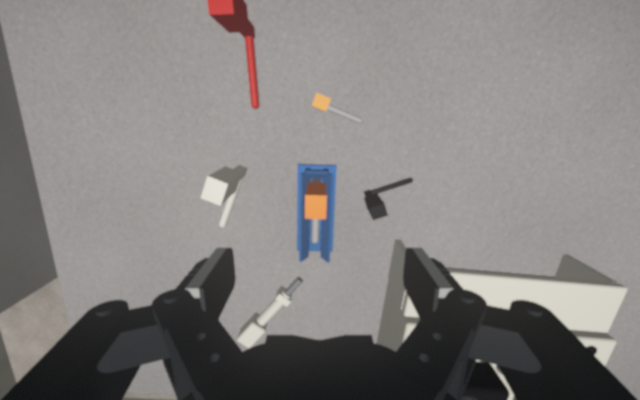

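Wrist view of the stand: handle top face about (316,207), rod pointing image-down, stand at (317,212). Unit view: roof front edge along row ~229, from (222,229) to (432,233). I'll refine both.

Run:
```python
from h import *
f=np.load("wst.npy",allow_pickle=True).item()
im=f["img"].astype(int)
save("w_stand_c",f,(280,150,360,280),6)
m=((im[:,:,0]>200)&(im[:,:,2]<110)&(im[:,:,1]<190)).astype(np.uint8)
n,l,s,c=cv2.connectedComponentsWithStats(m)
for i in range(1,n):
    if s[i,4]>60: print(s[i],c[i],ray(f,c[i],.133))
i=[i for i in range(1,n) if s[i,4]>60 and abs(c[i][0]-316)<10 and abs(c[i][1]-207)<15][0]
pts=np.argwhere(l==i)[:,::-1]
W=np.array([ray(f,p,.133)[:2] for p in pts])
r=cv2.minAreaRect(W.astype(np.float32)*1000);print("handle top rect",r)
sm=silhouettes("wrist","stand")
b=((im[:,:,2]>im[:,:,0]+40)&(im[:,:,2]>90)).astype(np.uint8)
for row in (168,175,185,200,215,225,235,245,250,255):
    x=np.where(b[row,280:350])[0]+280
    print(row,x.min(),x.max(),ray(f,(x.min()-.5,row),.0)[:2],ray(f,(x.max()+.5,row),0)[:2])
# unit edges
t=grab_frame("top");g=cv2.cvtColor(t["img"],cv2.COLOR_RGB2GRAY).astype(float)
P=[]
for col in range(270,372,6):
    d=np.diff(g[155:180,col]);k=int(np.argmin(d));
    w=np.clip(-d[max(0,k-2):k+3],0,None);P.append((col,155+max(0,k-2)+(w*np.arange(len(w))).sum()/w.sum()+.5))
P=np.array(P);print(np.round(P[:,1],1))
a=np.polyfit(P[:,0],P[:,1],1)
A=[ray(t,(c,np.polyval(a,c)),.1) for c in (262,320.5,378.5)];print(A,"yaw",np.arctan2(A[0][0]-A[2][0],A[0][1]-A[2][1]))
```

```text
[249  49   6  56  91] [251.72527473  77.84615385] [ 0.35789504 -0.37746134  0.133     ]
[305 195  21  24 475] [315.01263158 206.33052632] [ 0.48849958 -0.30678045  0.133     ]
handle top rect ((488.8056335449219, -306.65264892578125), (27.276351928710938, 22.863285064697266), 2.714646339416504)
168 297 336 [ 0.47110424 -0.33824046] [ 0.46731227 -0.27616426]
175 297 335 [ 0.48218003 -0.33780889] [ 0.47845731 -0.27685646]
185 297 335 [ 0.49827719 -0.33718165] [ 0.49451737 -0.27560687]
200 297 334 [ 0.5230488  -0.33621642] [ 0.51932979 -0.27528739]
215 297 333 [ 0.54860309 -0.33522068] [ 0.54492615 -0.27495782]
225 297 333 [ 0.56609261 -0.3345392 ] [ 0.56237751 -0.27363482]
235 297 332 [ 0.58395846 -0.33384305] [ 0.58030585 -0.27394722]
245 297 332 [ 0.60221291 -0.33313175] [ 0.59852158 -0.27258445]
250 298 331 [ 0.61138677 -0.3310793 ] [ 0.60788193 -0.27358305]
255 300 329 [ 0.62055789 -0.32730399] [ 0.61744882 -0.27629307]
[166.1 166.2 166.3 166.6 166.8 167.  167.1 167.2 167.4 167.7 167.8 168.
 168.  168.2 168.4 168.7 168.9]
[array([0.59111831, 0.12711331, 0.1       ]), array([ 0.58558385, -0.02210642,  0.1       ]), array([ 0.58009967, -0.16997025,  0.1       ])] yaw 0.037072369013104095
```

View pics/w_stand_c.png

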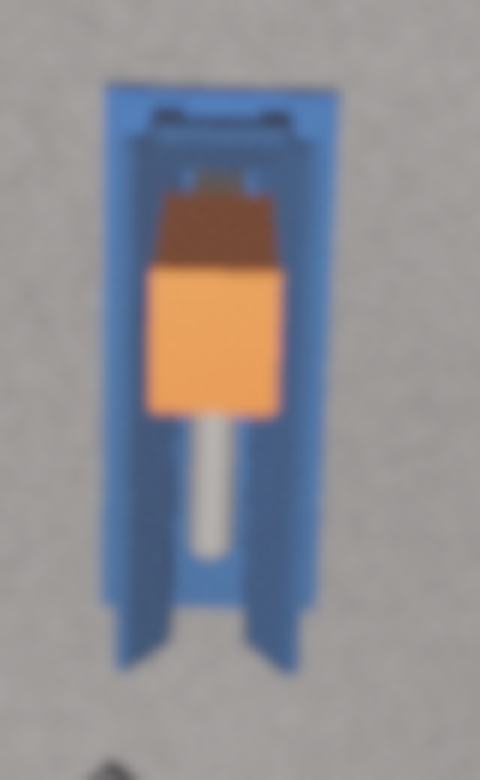

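Run:
```python
from h import *
y=0.045
move_l([0.4888,-0.3067,0.18],0.25,rot=rv(y))
hit=move_l([0.4888,-0.3067,0.0815],0.12,until_force=12); print(hit,get_state()["position"])
grab(90); s=get_state(); print(s["clock"],s["finger_gap"],s["contact_force"],s["wrist_torque"])
f=wrist(); save("w_grasp",f)
t=grab_frame("scene");save("s_grasp",t,(150,180,310,320),4)
```

```text
False [ 0.48937191 -0.3072241   0.08246156]
7.8667 0.26862699220601854 [-0.82219531  0.3263949   3.97783573] [0.07175758 0.05951917 0.00590464]
```

View pics/s_grasp.png

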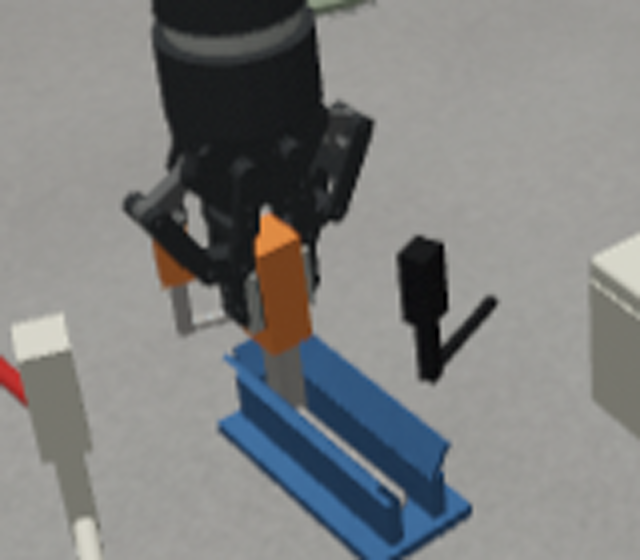

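View pics/w_grasp.png

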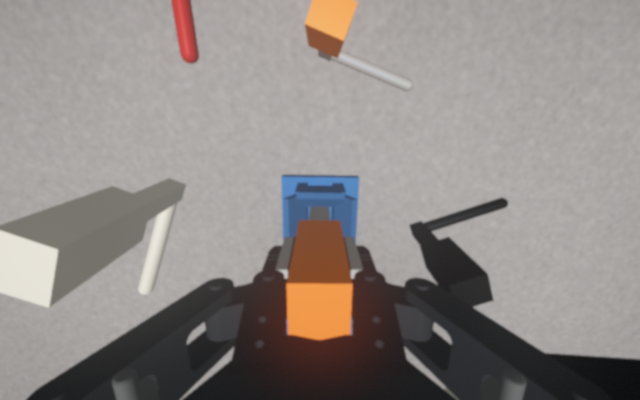

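```bash
cat >> h.py <<'E'
UY=-0.037; C,S=np.cos(UY),np.sin(UY)
RE=np.array([0.5855,-0.0222]); F0=RE+0.045*np.array([C,S])
def tip2tcp(ux,uy,tz=0.055):
    "TCP for key tip at unit coords"
    gx=ux-0.100
    p=F0+gx*np.array([C,S])+uy*np.array([-S,C])
    return [p[0],p[1],tz+0.0865-0.019]
def tcp2tip(p):
    d=np.array(p[:2])-F0
    return np.array([d@[C,S]+0.1, d@[-S,C], p[2]-0.0675])
def fu(s=None):
    c=(s or get_state())["contact_force"]
    return np.array([c[:2]@[C,S],c[:2]@[-S,C],c[2]])
E
python3 - <<'E'
from h import *
move_l([0.4888,-0.3067,0.215],0.2); s=get_state(); print(s["clock"],s["contact_force"],s["wrist_torque"],s["finger_gap"])
p=tip2tcp(-0.075,-0.046); print(p)
move_l([p[0],p[1],0.215],0.25,rot=rv(UY))
move_l(p,0.2); s=get_state(); print(s["clock"],s["position"],fu(s))
t=grab_frame("scene");save("s_pre",t,(180,130,440,330),3)
f=grab_frame("top");save("t_pre",f,(240,100,500,290),3)
for c,ff in (("scene",t),("top",f)):
  print([(r["centre"],r["score"]) for r in tip_of(c,"key_tip")], proj(ff,[*(F0+(-.075)*np.array([C,S])-.046*np.array([-S,C])),.055]))
E
```

```text
8.7833 [ 0.27443262  0.71050405 -2.32237541] [0.01182398 0.08699226 0.0008723 ] 0.2733906341725148
[np.float64(0.45388736316184364), np.float64(-0.0633596139985245), 0.12249999999999998]
10.525 [ 0.45435391 -0.06411931  0.12284967] [-0.18230209 -0.04885118 -1.83674721]
[([178.8, 346.9], 0.87), ([271.6, 253.6], 0.77), ([161.5, 282.0], 0.72), ([223.4, 255.1], 0.61)] [321.90767292 236.31146741]
[([478.5, 177.0], 0.8), ([458.7, 243.9], 0.58), ([401.7, 242.5], 0.55)] [337.73048537 182.36824862]
```

View pics/s_pre.png

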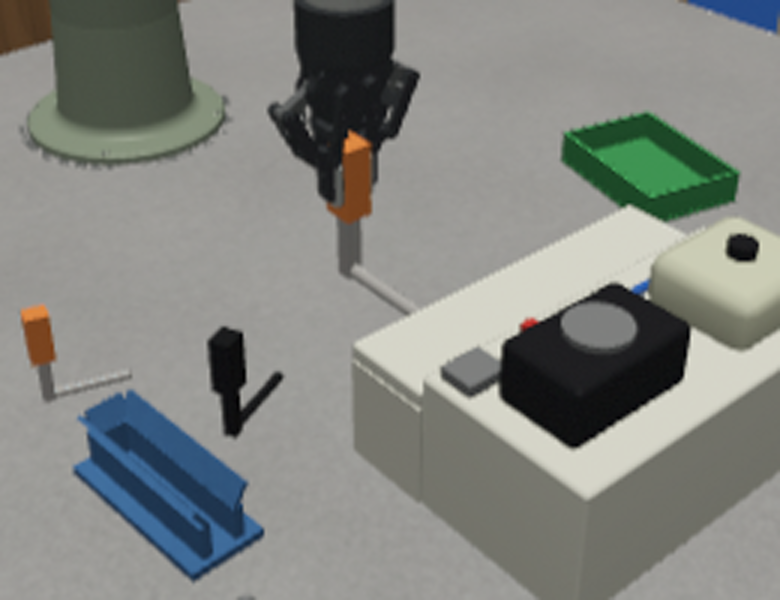

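View pics/t_pre.png

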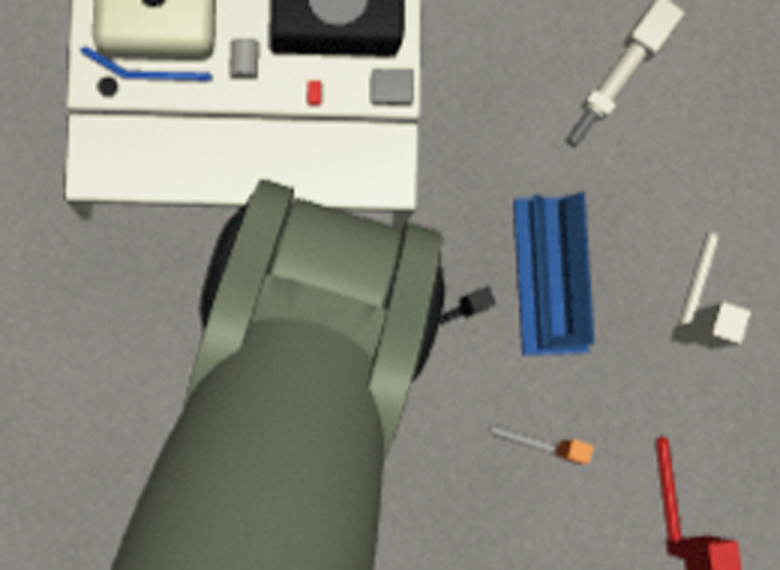

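The key hangs upright in the jaws, with its rod running toward the roof at crop (415,312). The stand is empty. Next I advance under the roof to touch the face.

Run:
```python
from h import *
b=fu(); 
h1=move_l(tip2tcp(-0.012,-0.046),0.15,until_force=6); print(h1,fu()-b)
hit=move_l(tip2tcp(0.010,-0.046),0.025,until_force=3.0); s=get_state()
print(hit,s["clock"],tcp2tip(s["position"]),fu(s)-b); np.save("b.npy",b)
```

```text
False [-0.2018593  -0.32790808  0.18835413]
True 11.8667 [-0.00060537 -0.04583596  0.05421569] [-0.86091036 -0.20569653 -0.26378293]
```

```bash
cat > slide.py <<'E'
from h import *
import sys
b=np.load("b.npy"); x0=-0.0006
s=get_state(); t=tcp2tip(s["position"]); x=t[0]+0.0008; uy=-0.046
off=0.0 ; found=False
while uy<0.047 and get_state()["clock"]<36:
    uy+=0.0025
    move_l(tip2tcp(x,uy),0.05)
    s=get_state(); f=fu(s)-b; a=tcp2tip(s["position"])
    print(round(s["clock"],2),"uy %.1f x %.2f act %.2f %.2f f"%(uy*1e3,x*1e3,a[0]*1e3,a[1]*1e3),np.round(f,1))
    if abs(f[1])>8: print("lateral"); break
    if f[0]>-1.0:
        hit=move_l(tip2tcp(x+0.005,uy),0.03,until_force=2.5)
        a=tcp2tip(get_state()["position"]); print("  probe",hit,a[0]*1e3,np.round(fu()-b,1))
        if not hit or a[0]-x0>0.0045: print("FOUND",uy); break
        x=a[0]+0.0008
    elif f[0]<-5: x-=0.0005
E
python3 slide.py
```

```text
12.12 uy -43.5 x 0.19 act -0.06 -43.22 f [-0.8  1.3 -0.5]
  probe True 0.2083940995109973 [-0.9 -0.7 -0.7]
12.57 uy -41.0 x 1.01 act 0.65 -40.78 f [-2.  -0.8  0.8]
12.82 uy -38.5 x 1.01 act 0.69 -38.25 f [-1.6  0.5  1. ]
13.07 uy -36.0 x 1.01 act 0.75 -35.75 f [-2.3 -0.3  0.2]
13.32 uy -33.5 x 1.01 act 0.80 -33.23 f [-3.3  0.3  1. ]
13.57 uy -31.0 x 1.01 act 0.83 -30.73 f [-2.9 -0.2  0. ]
13.82 uy -28.5 x 1.01 act 0.85 -28.22 f [-3.  -0.7  0.2]
14.07 uy -26.0 x 1.01 act 0.87 -25.72 f [-2.6 -1.4  0.6]
14.32 uy -23.5 x 1.01 act 0.90 -23.22 f [-1.7 -0.2 -0.5]
14.57 uy -21.0 x 1.01 act 0.90 -20.68 f [-3.1 -0.  -0.1]
14.82 uy -18.5 x 1.01 act 0.89 -18.19 f [-3.7 -0.1 -0.6]
15.07 uy -16.0 x 1.01 act 0.89 -15.67 f [-3.5 -0.8 -0.5]
15.32 uy -13.5 x 1.01 act 0.94 -13.17 f [-3.2 -0.8  0.8]
15.57 uy -11.0 x 1.01 act 0.93 -10.70 f [-4.3 -0.6  0.3]
15.82 uy -8.5 x 1.01 act 0.97 -8.19 f [-3.  -0.3  0.5]
16.07 uy -6.0 x 1.01 act 0.96 -5.68 f [-3.1 -1.1  0.6]
16.32 uy -3.5 x 1.01 act 0.98 -3.18 f [-4.  -0.9 -0.5]
16.57 uy -1.0 x 1.01 act 0.98 -0.68 f [-4.1 -0.9  0.5]
16.82 uy 1.5 x 1.01 act 0.98 1.84 f [-4.7 -0.6 -0. ]
17.07 uy 4.0 x 1.01 act 0.96 4.34 f [-4.6 -0.5  0.4]
17.32 uy 6.5 x 1.01 act 0.94 6.94 f [-4.2 -0.9  0.7]
17.57 uy 9.0 x 1.01 act 2.07 10.34 f [-2.4  3.8  0.8]
17.82 uy 11.5 x 1.01 act 2.07 11.51 f [0.  0.9 0.7]
  probe True 2.8963841595352617 [ 0.2 -0.3  0.1]
18.28 uy 14.0 x 3.70 act 3.82 13.90 f [0.  0.6 1. ]
  probe False 8.934073076523497 [-0.1  0.2 -0.2]
FOUND 0.014000000000000007
```

Run:
```python
from h import *
b=np.load("b.npy")
x=0.009
h1=move_l(tip2tcp(x,0.020),0.02,until_force=3.0); hi=tcp2tip(get_state()["position"])[1]; print(h1,hi,np.round(fu()-b,1))
move_l(tip2tcp(x,hi-0.002),0.03)
h2=move_l(tip2tcp(x,hi-0.009),0.02,until_force=3.0); lo=tcp2tip(get_state()["position"])[1]; print(h2,lo,np.round(fu()-b,1))
c=(hi+lo)/2; move_l(tip2tcp(x,c),0.03); print(c,get_state()["clock"],np.round(fu()-b,1)); np.save("c.npy",c)
```

```text
False 0.01958489249536534 [-0.3 -3.8  0.8]
True 0.013033810403536811 [0.8 1.9 2. ]
0.016309351449451073 19.9167 [0.4 0.2 0.3]
```

Run:
```python
from h import *
b=np.load("b.npy"); c=float(np.load("c.npy"))
for x,fl in ((0.014,10),(0.020,14),(0.026,14),(0.035,16)):
    h=move_l(tip2tcp(x,c),0.03,until_force=fl); s=get_state()
    print(h,s["clock"],tcp2tip(s["position"])*1e3,np.round(fu(s)-b,1),s["finger_gap"])
    if h: break
t=grab_frame("scene");save("s_push",t,(290,130,500,290),3.5)
f=grab_frame("top");save("t_push",f,(240,60,400,190),5)
```

```text
False 20.2333 [13.72520999 16.32177596 54.63060207] [-1.6 -0.2 -0.2] 0.2731812972913489
False 20.5833 [19.55682054 16.36625352 54.60869684] [-3.8  0.2  0.1] 0.26974934349783136
False 20.9333 [26.01955564 16.32635755 54.7578483 ] [-2.9  0.2 -1.4] 0.26696251354410583
True 21.25 [29.49682976 16.48414635 53.79658407] [ 0.  -0.4  0.6] 0.26640698241568855
```

View pics/s_push.png

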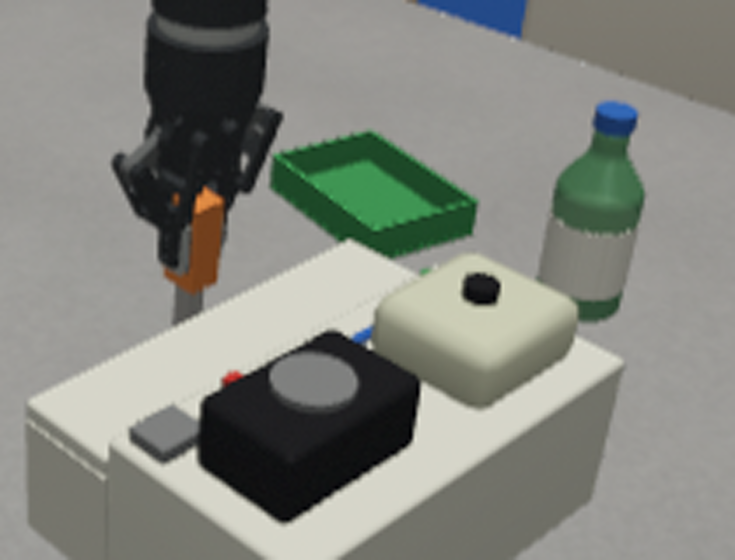

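View pics/t_push.png

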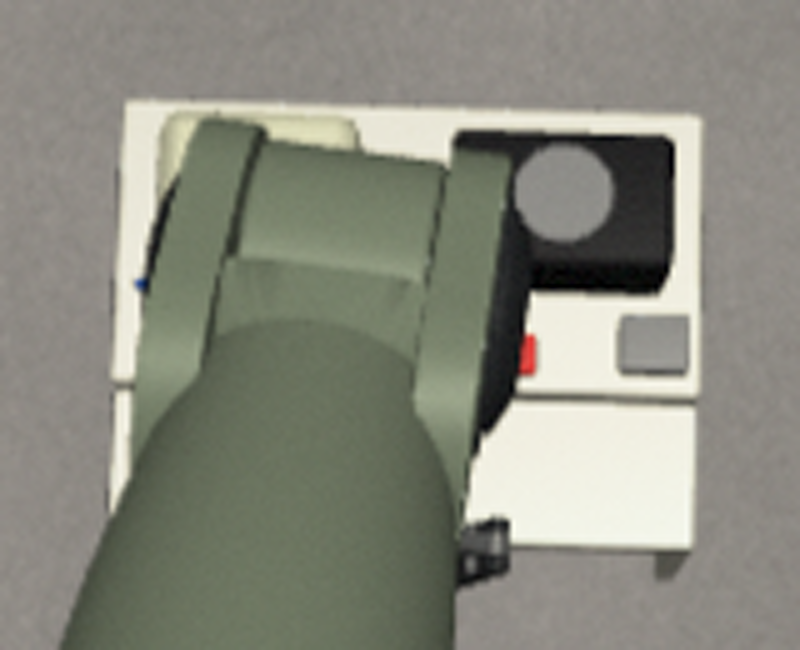

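The push met a hard stop at tip x ≈ 29.5 mm, about 28.6 mm behind the felt face. A green pin tip peeks out at crop (425,272). I'll press once more to confirm, then draw out and check the pin from the wrist camera.

Run:
```python
from h import *
b=np.load("b.npy"); c=float(np.load("c.npy"))
h=move_l(tip2tcp(0.036,c),0.02,until_force=16); s=get_state()
print(h,s["clock"],tcp2tip(s["position"])*1e3,np.round(fu(s)-b,1),s["finger_gap"])
h=move_l(tip2tcp(0.012,c),0.08); print(np.round(fu()-b,1))
move_l(tip2tcp(-0.012,c),0.1); move_l(tip2tcp(-0.075,c),0.2)
p=tip2tcp(-0.10,c); move_l([p[0],p[1],0.23],0.2)
f=wrist(); save("w_pin",f)
print(get_state()["clock"],proj(f,[*(F0+0.05*np.array([C,S])+.115*np.array([-S,C])),.115]),proj(f,[*(F0+0.05*np.array([C,S])+.115*np.array([-S,C])),.131]))
t=grab_frame("scene");save("s_out",t,(290,130,500,290),3.5)
s2=grab_frame("scene")
p0=F0+0.05*np.array([C,S])+.115*np.array([-S,C])
print("scene pin",[proj(s2,[*p0,z]) for z in (.115,.131)])
```

```text
False 21.975 [31.64416695 16.58974447 53.89497787] [-9.6  0.4  4.1] 0.26989256539194395
[-1.  -0.1  0.2]
24.0333 [403.71384025 409.44103388] [407.96454519 423.44449143]
scene pin [array([410.10478162, 213.3231478 ]), array([410.97604768, 207.47610856])]
```

View pics/w_pin.png

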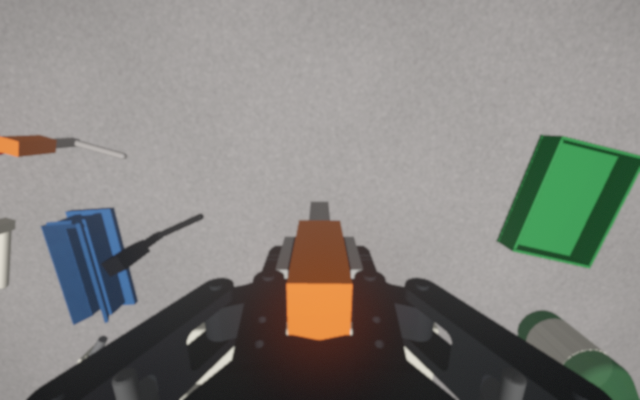

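View pics/s_out.png

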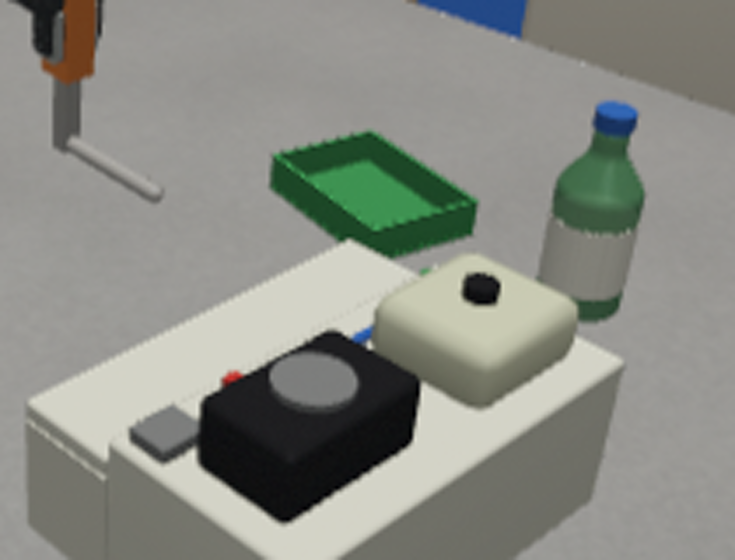

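Run:
```python
from h import *
f=grab_frame("wrist"); Tc=np.array(f["T_tool_cam"])
p0=F0+0.05*np.array([C,S])+.115*np.array([-S,C]); print(p0)
for pos in ([.42,-.12,.28],[.38,-.12,.30],[.40,-.08,.33],[.45,-.15,.33]):
    T=np.eye(4);T[:3,:3]=R.from_rotvec(rv(UY)).as_matrix();T[:3,3]=pos
    print(pos,proj(f,[*p0,.115],T@Tc),proj(f,[*p0,.131],T@Tc),ik(pos,rv(UY)) is not None)
s=grab_frame("scene"); save("pin_s",s,(385,190,435,230),12)
t=grab_frame("top"); save("pin_t",t,(255,100,315,160),10); print([proj(t,[*p0,z]) for z in (.115,.131)])
print([(r["centre"],r["score"]) for r in tip_of("scene","key_tip")],[(r["centre"],r["score"]) for r in tip_of("scene","key_grip")])
q=get_state()["position"]; d=np.array([C,S])
print(proj(s,[q[0]+.1*C,q[1]+.1*S,q[2]+.019-.0865]),proj(s,[q[0],q[1],q[2]+.019]),proj(s,[q[0]+.0*C,q[1],q[2]+.019-.0925]))
save("key_s",s,(240,60,350,210),5)
```

```text
[0.68468901 0.08920709]
[0.42, -0.12, 0.28] [481.01521157 368.06018312] [487.68564831 378.53673975] True
[0.38, -0.12, 0.3] [470.18596679 378.10132671] [475.93928621 388.16582146] True
[0.4, -0.08, 0.33] [435.68598099 351.48432289] [439.88335502 360.03892192] True
[0.45, -0.15, 0.33] [485.62202098 322.95330249] [491.8314083  330.75685097] True
[array([276.30153024, 128.22819383]), array([275.5452683 , 126.41912382])]
[([272.4, 254.0], 0.92), ([177.1, 344.0], 0.75), ([160.1, 280.9], 0.69), ([221.7, 253.3], 0.65), ([333.6, 186.8], 0.58), ([347.5, 221.3], 0.26)] [([255.9, 249.2], 0.7), ([307.7, 137.8], 0.67), ([160.9, 279.6], 0.63), ([190.4, 244.0], 0.61), ([129.0, 229.6], 0.56)]
[335.45193996 184.57079903] [308.23876531 137.38163861] [308.26582552 171.76998887]
```

View pics/pin_s.png

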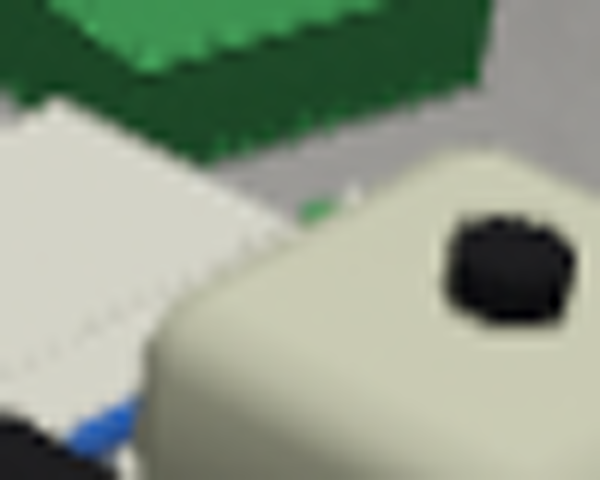

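View pics/pin_t.png

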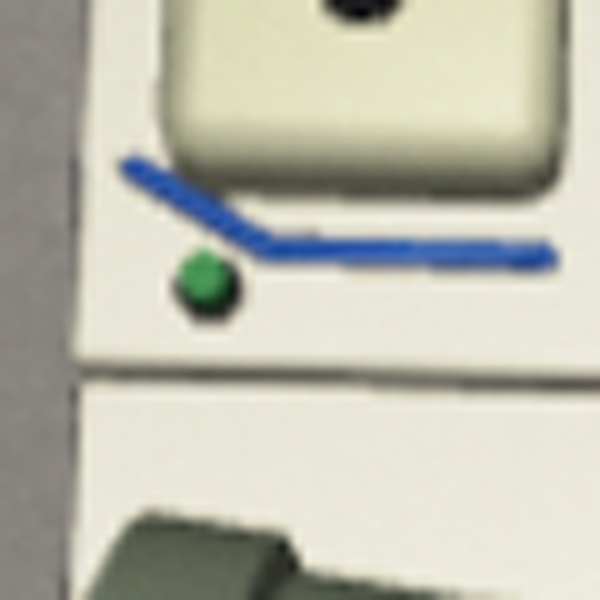

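View pics/key_s.png

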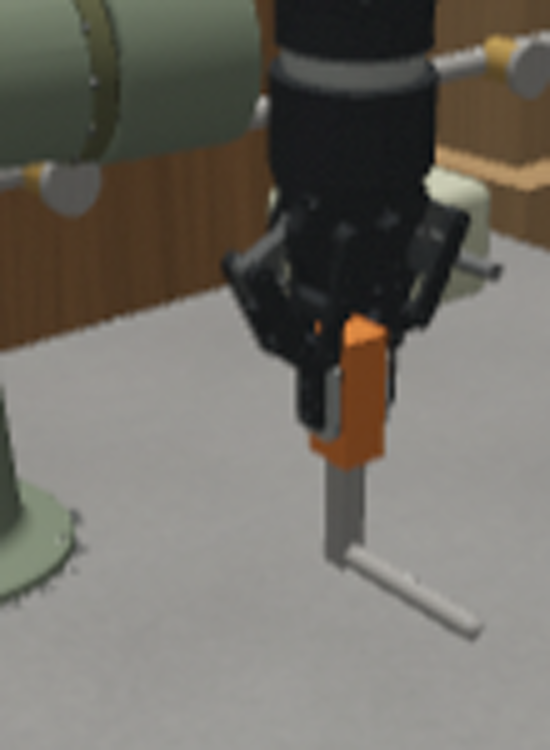

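Run:
```python
from h import *
t=grab_frame("top"); a=cv2.imread("pics/top0.png")[:,:,::-1].astype(float); n=t["img"].astype(float)
sl=(slice(122,135),slice(269,283))
A=a[sl];N=n[sl]
yy,xx=np.mgrid[122:135,269:283]
bg=np.median(A.reshape(-1,3),0)
w=np.clip(bg[0]-A[:,:,0]-15,0,None); w[xx<271.5]=0
print("hole",(w*xx).sum()/w.sum(),(w*yy).sum()/w.sum(), w.sum()/ (bg[0]-15-20))
g=np.clip(N[:,:,1]-np.maximum(N[:,:,0],N[:,:,2])-12,0,None)
print("pin",(g*xx).sum()/g.sum(),(g*yy).sum()/g.sum(),g.sum()/g.max())
print(A[:,:,0].astype(int)); print(g.astype(int))
```

```text
hole 276.7574123989218 126.66161275831087 47.361702127659576
pin 274.88967136150234 127.11619718309859 16.384615384615383
[[226 226 226 228 205 167 100  47  45  43  67 136 186 213]
 [227 227 227 226 227 226 185 158  82  43  46  43  67 136]
 [226 226 227 228 227 226 218 218 171 126  69  49  48  42]
 [226 228 227 227 208 194 158 152 189 182 164 103  67  53]
 [228 227 226 219 137  60  37  44  67 146 220 186 163 154]
 [228 228 227 172  75  39  43  38  37  68 202 225 228 228]
 [227 227 227 131  54  39  42  40  39  39 171 223 227 227]
 [226 227 227 143  61  38  39  40  36  41 166 223 228 228]
 [227 227 229 193 100  47  38  39  42  85 189 225 227 228]
 [228 228 227 227 180  92  66  58  76 169 223 228 228 229]
 [227 228 228 228 229 176 164 163 173 222 229 228 229 228]
 [228 228 228 229 229 228 228 228 229 227 228 228 229 228]
 [226 227 228 227 228 228 229 230 229 230 228 228 229 230]]
[[ 0  0  0  0  0  0  0  0  0  0  0  0  0  0]
 [ 0  0  0  0  0  0  0  0  0  0  0  0  0  0]
 [ 0  0  0  0  0  0  0  0  0  0  0  0  0  0]
 [ 0  0  0  0  0 26 43 21  0  0  0  0  0  0]
 [ 0  0  0  0 35 51 51 51 15  0  0  0  0  0]
 [ 0  0  0  0 43 51 52 50 27  0  0  0  0  0]
 [ 0  0  0  0 35 47 50 45 25  0  0  0  0  0]
 [ 0  0  0  0  6 37 40 28 11  0  0  0  0  0]
 [ 0  0  0  0  0  1  5  6  0  0  0  0  0  0]
 [ 0  0  0  0  0  0  0  0  0  0  0  0  0  0]
 [ 0  0  0  0  0  0  0  0  0  0  0  0  0  0]
 [ 0  0  0  0  0  0  0  0  0  0  0  0  0  0]
 [ 0  0  0  0  0  0  0  0  0  0  0  0  0  0]]
```

Run:
```python
from h import *
f0=grab_frame("wrist"); Tc=np.array(f0["T_tool_cam"])
p0=F0+0.05*np.array([C,S])+.115*np.array([-S,C])
best=[.46,-.24,.32]
move_l(best,0.3,rot=rv(0.045))
f=wrist(); save("w_pin2",f)
print(get_state()["clock"],[proj(f,[*p0,z]) for z in (.115,.123,.131)])
q=proj(f,[*p0,.123]).astype(int); save("w_pin2c",f,(max(q[0]-40,0),max(q[1]-30,0),min(q[0]+40,640),min(q[1]+30,400)),9)
t=grab_frame("top"); save("t_now",t,(240,60,500,270),3)
```

```text
25.5417 [array([535.19344703, 336.26069868]), array([539.21407861, 340.38645143]), array([543.38663148, 344.66809751])]
```

View pics/w_pin2.png

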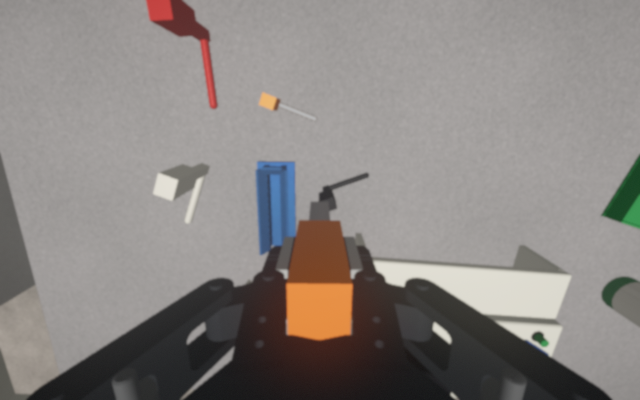

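View pics/w_pin2c.png

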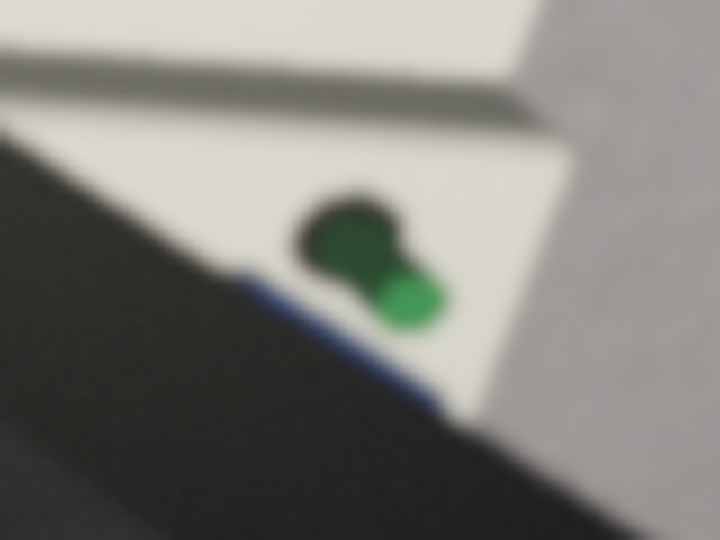

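Run:
```python
from h import *
f=wrist()
U=lambda x,y,z: [*(F0+x*np.array([C,S])+y*np.array([-S,C])),z]
print("body corner pred",proj(f,U(.03,.15,.115)),"roof corner pred",proj(f,U(-.045,.15,.1)), "roof back", proj(f,U(.03,.15,.1)))
save("w_c",f,(500,235,600,365),6)
a=cv2.imread("pics/top0.png")[:,:,::-1]; print(a[126:131,273:278].reshape(5,-1))
```

```text
body corner pred [562.40910907 326.67633358] roof corner pred [570.87191978 275.54836023] roof back [554.2686361  319.57088957]
[[137 134 123  60  58  56  37  37  36  44  43  42  67  66  63]
 [ 75  75  69  39  39  39  43  44  42  38  40  38  37  37  38]
 [ 54  52  51  39  39  37  42  41  41  40  40  39  39  40  39]
 [ 61  58  56  38  37  37  39  39  38  40  40  40  36  35  35]
 [100  98  91  47  46  46  38  39  41  39  36  36  42  42  40]]
```

View pics/w_c.png

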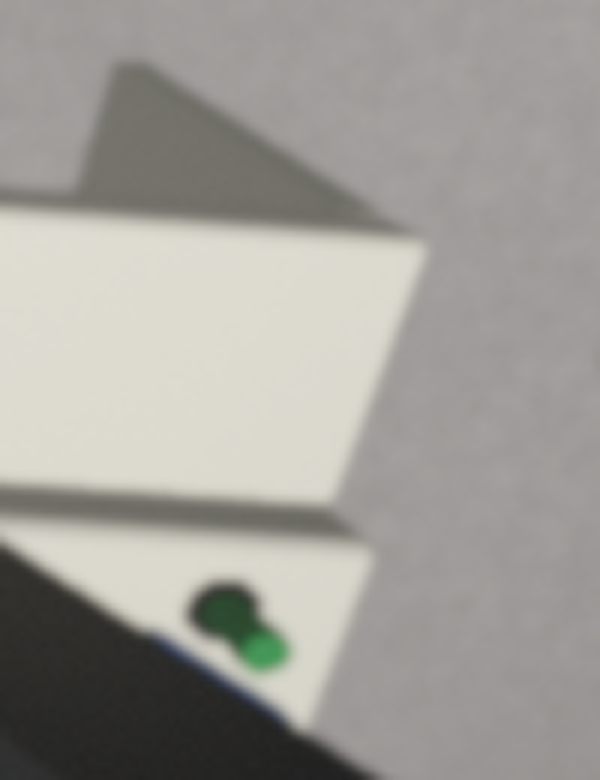

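With the corner-based local correction, the pin top sits about 16–17 mm above the body top, so the catch is fully home. The black collar stands about 3 mm high, which explains why no green showed at the start. Next I check the key's pitch in the jaws before returning it.

Run:
```python
from h import *
f=wrist(); Tc=np.array(f["T_tool_cam"])
for pit in (0,2,4):
    r=np.radians(pit)
    def k(y,z): # tool y fwd, z down, about grip (z=-.019)
        return np.array([0,y*np.cos(r)-z*np.sin(r), -.019+z*np.cos(r)+y*np.sin(r)])
    print(pit,"foot",proj(f,k(-.007,.0925),Tc)," handle bottom back",proj(f,k(-.014,.0325),Tc)," handle top back",proj(f,k(-.014,-.0325),Tc))
save("w_foot",f,(270,180,370,350),4)
s=grab_frame("scene"); save("s_foot",s,(230,110,330,260),4)
```

```text
0 foot [319.04089949 201.00628139]  handle bottom back [319.11332005 219.79558992]  handle top back [319.27225741 283.86135032]
2 foot [319.04317685 197.16345332]  handle bottom back [319.11520389 218.27051215]  handle top back [319.27180622 287.38087909]
4 foot [319.04556571 193.33311346]  handle bottom back [319.11714895 216.7843078 ]  handle top back [319.27116526 290.88046938]
```

View pics/w_foot.png

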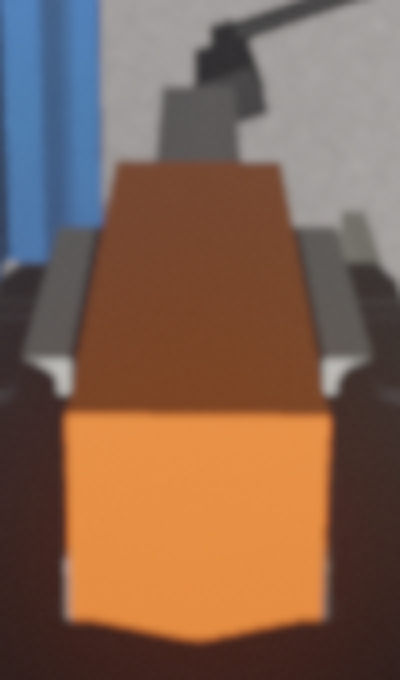

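View pics/s_foot.png

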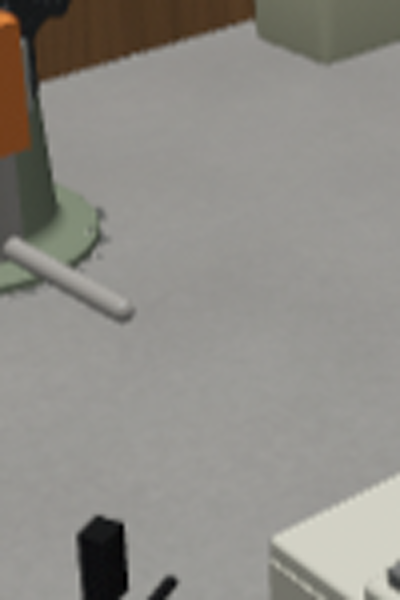

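The shank foot is at row 202, against 201 predicted for zero pitch, so the key sits straight. I'm putting it back.

Run:
```python
from h import *
y=0.045
move_l([0.4888,-0.3067,0.215],0.25,rot=rv(y)); s=get_state(); print(s["position"],s["clock"])
h=move_l([0.4888,-0.3067,0.135],0.15,until_force=8); print(h,get_state()["contact_force"])
if not h:
    h=move_l([0.4888,-0.3067,0.092],0.06,until_force=8); s=get_state(); print(h,s["position"],s["contact_force"])
if not h:
    h=move_l([0.4888,-0.3067,0.0795],0.03,until_force=5); s=get_state(); print(h,s["position"],s["contact_force"],s["clock"])
t=grab_frame("scene");save("s_ret",t,(150,180,310,320),4)
f=wrist();save("w_ret",f)
```

```text
[ 0.48879551 -0.30622234  0.21561555] 26.4
False [ 0.78089335  0.42898516 -1.93869402]
False [ 0.48899639 -0.30686593  0.09214682] [-0.66369108 -0.24415928 -2.23610006]
True [ 0.48909702 -0.30694796  0.08189689] [-0.44771841  0.3884361   4.58800904] 28.3417
```

View pics/s_ret.png

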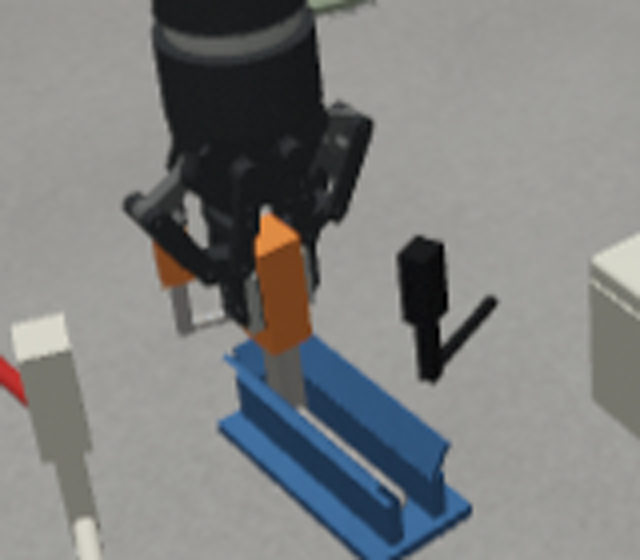

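The key is seated in the stand exactly as before, and floor contact came at the grasp height. I release, back straight up, and check.

Run:
```python
from h import *
let_go(); sleep(0.3)
move_l([0.4888,-0.3067,0.20],0.12)
movep([0.40,-0.36,0.33],rv(0.045)); sleep(0.3)
t=grab_frame("scene");save("s_end",t)
f=grab_frame("top");save("t_end",f,(240,60,500,270),3)
a=cv2.imread("pics/top0.png")[:,:,::-1].astype(int)
d=np.abs(a-f["img"].astype(int)).max(2)>40; d[280:]=0
n,l,st,c=cv2.connectedComponentsWithStats(d.astype(np.uint8)); print([x.tolist() for x in st[1:] if x[4]>3])
print(get_state()["clock"],get_state()["contact_force"])
```

```text
[[273, 125, 5, 5, 18], [599, 176, 41, 46, 1151], [584, 191, 7, 35, 152], [465, 194, 123, 86, 5048], [587, 227, 4, 4, 6], [620, 229, 20, 26, 264], [587, 233, 5, 4, 8], [587, 238, 4, 4, 6], [587, 243, 5, 2, 5], [588, 250, 8, 30, 180], [619, 261, 21, 19, 157]]
31.6083 [-0.08498358  0.72695912 -0.13516252]
```

View pics/s_end.png

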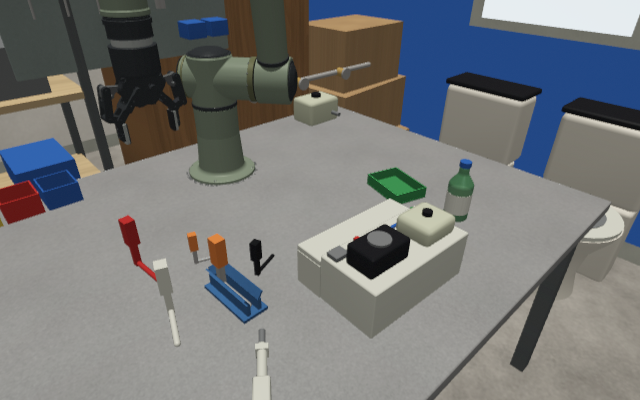

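View pics/t_end.png

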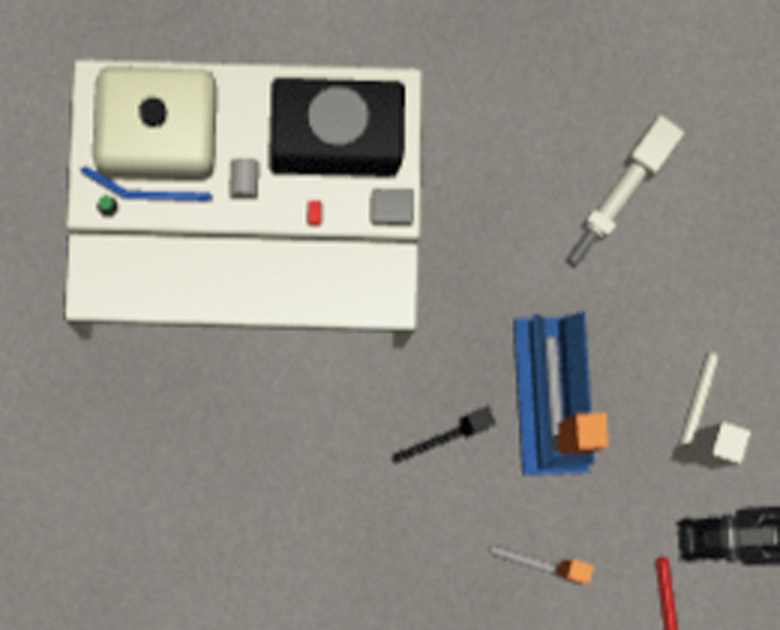

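The key stands upright in its stand at scene (217,252). The green pin is up at top crop (107,204). Against the first top picture, only the pin and the arm have changed, so I hand the job in.

```bash
python3 -c "
from cell import *
sign_off(); print(get_state()['clock'])"
```

```text
the job is handed in; nothing more can be done
the job is handed in; nothing more can be done
```

I took the large orange key from its stand and slid its rod along the hidden face until it dropped into the slot, about 16 mm to the +y side of the middle. I then pushed the catch to a hard stop, drew the key out and put it back upright in its stand. The job was handed in at about 31.6 s, with nothing touching the robot.

**Catch and pin:** The wrist view put the pin top about 16–17 mm above the unit's top. That figure includes a small correction taken from a corner of the unit in the same picture. The rod stopped about 28.6 mm behind the face by touch.

**Checks that disagreed:**
- The plain shift between the pin and its black collar came out lower, at about 13–15 mm. I put that down to the collar standing about 3 mm proud, which would also explain why no green showed at the start.
- A second push met about 10 N and never reached the 16 N stop limit. The arm moved about 2 mm further than on the first push. The key was still straight in the jaws when I checked it afterwards.

**Everything else:** Comparing the final top view with the first, only the pin and the arm differ. The part of the view hidden by the arm, and the strip nearest the robot, were not compared; the red key lies there and looks in place in the scene picture.

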